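Open the wide terminal box

ROBOT

A 7-joint arm with a two-finger parallel gripper is mounted at the origin on a cart in front of the work surface, level with it; the furniture and walls round the work are solid. World frame = base frame: x ahead of the robot, y to its left, z up, the work surface at z = 0. Lengths are in m, angles in rad, forces in N, time in s.
With the tool pointing down it reaches from about 0.425 to 0.925 m from the base axis. Payload 6.8 kg.
Tool frame: the origin (TCP) lies between the finger pads; the fingertips stand 14 mm ahead of it and the grasp point (between the pads) lies 5 mm behind it; z points along the fingers, y is the line along which they close (so a half turn about z gives the same grasp; the last joint's range is limited). The gripper opens to 85 mm and grips with 20 to 120 N. Pads are 22 mm wide; open, the fingers measure 114 mm over their backs; the gripper's body (76 mm by 85 mm) begins 54 mm behind the grasp point. The pads swing forward as they close: fully open they stand 13 mm farther back than shut.
Start: joints at [1.055, 0.477, 0.022, 1.555, -0.011, 1.109, -0.083], TCP at [0.268, -0.62, 0.245] pointing down, gripper open.
Joint ranges: [-2.96, 2.96], [-0.34, 2.1], [-1.41, 1.46], [0.24, 2.44], [-1.37, 4.51], [0.17, 1.92], [-2.96, 2.96]. Speed limits (rad/s): [2.39, 2.39, 3.14, 3.14, 3.14, 3.14, 3.14].

INTERFACE

Orientations are given as a rotation vector (axis times angle).
In Python, from bench import r, eyes, ticket gives the robot as it stands. The module is installed in compiled form; this text tells all that it offers.
- The arm moves only by the tool arm_command, never from a script. Its argument "plan" is text: rows parted by semicolons, each of 4 numbers parted by spaces: the shift along the tool's x, y, z in m, then the turn about the tool's z in degrees. In form: tx ty tz yaw; .... A call has 1 to 20 rows; each row shifts and turns the commanded pose from where the row before left it, along the tool's axes as they then stand; what a row does not reach is not made up. A row lasts 1/8 s, in which the tool goes at most 62.5 mm and 10.7 degrees, less where a joint would pass 70% of its speed; a pose out of reach is approached as far as the arm can. A call is refused whole if a number of a shift passes 0.0625 or a number of a turn 10.7, either way. A call with a gripper value outside its range is refused whole. "hand" is the closure, from -1 (fully open) to 1 (shut), set as the call begins (left out, the last holds). The fingers move at their own pace and stop on an object; "grip_force" is the grip in N (left out, the last holds). Time passes only in rows, so rows that do not move let the fingers close. It gives the time, the measured TCP pose, the force, the opening and the grip force at its end, in the units of the state.
- r.get_obs(): the state, without advancing time (a new reading comes with each control period).
- eyes.grab_frame(name): name is "scene" or "top" or "wrist"; returns (picture, depth): 400x640x3 uint8, red, green, blue; 400x640 float32, m along the optical axis (not along the pixel's ray), 0 where there is no reading.
- eyes.calibration(name): a dict with "fov_y" (degrees; the focal length in pixels is half the picture's height over the tangent of half this angle, whatever the lens; pixels are square), "cx", "cy" (the principal point, pixels), "origin" and "attitude" of the camera in the world; the wrist camera has in their place "tool_from_camera" (4x4, takes a point from camera to tool coordinates, whose origin is the TCP and whose axes are the flange's). Camera axes: x right, y up, looking along -z (the intrinsics and any distortion apply to the point x, -y, -z); pixel columns grow to the right and rows downward; lengths in m; the calibration is good to about 2 mm. The wrist camera is an equidistant fisheye: a pixel r from the principal point sees the ray r / f radians off the axis. A picture is of the moment at which its call begins: read the wrist's pose just before it. calibration takes no time and is no camera call.
- ticket.hand_in(): hands the job in; it is judged then, once.
The state is a dict: "clock": time; "joints": joint angles; "qvel": joint speeds; "tau": joint torques, N m; "tcp_pos": TCP position; "orientation": TCP orientation; "contact_force": force on the tool from outside, world axes, zero at the start; "moment": the same for the moment, N m; "grip_width": finger opening in m; "gripper_force": force on a finger pad.
Only numpy, scipy, OpenCV 4.12 (cv2) and the standard library are available. Lean on these libraries where they do the work, as an engineer would, in place of code of your own. Each camera call takes 0.05 s, during which the arm holds its last target. There are 200 camera calls.

TASK

Open the wider of the two grey terminal boxes for wiring: first press its black snap tab fully in, then push the released cover off its seat, away from the near end and along the ledges until it meets or nearly meets the end stop and all the terminals are bare. Only press and push: do not lift the cover or force it past the raised tab; leave it lying flat on the ledges. Leave the narrower box shut and the things around in their places.

Things in the scene. Friction and masses are not known exactly. Their poses are not given: they have to be found in the camera images.
- wide_box: fixed low grey metal terminal box, 212 (x) x 110 (y) mm; origin: centre of its underside, z up; far end +x has two black cable glands. Cover slides to +x on two ledges (top z = 34 mm) between side walls (z = 40). Five rows of terminals at x = -98 to -16, tab x = -4 to 36, run-out floor z = 27. Near lip x = -106 to -98, z = 37
- wide_cover: loose grey plastic cover, 90 (x) x 90 x 5 mm, 0.12 kg, origin: centre of underside. Push rib across it: x = -25 to -15, 54 mm wide, top z = 20 mm. Seated at box x = -51, y = 0, z = 34 mm, 2 mm short of the raised tab, which blocks it. With the tab in it slides to +x over it, 102 mm to the end stop, with 1 to 2 N
- wide_tab (a joint): travel of the wide box's snap tab, m: 0 = up (blocks the cover), 0.010 = fully in. Goes straight down, takes 5 to 6 N, no spring: stays where pushed; the cover passes over it from 0.008 on
- wide_tab_top (a point): centre of the top of the wide box's black ribbed snap tab, a flat pad 40 mm (box x) by 54 mm (box y); at box x = 16, y = 0, z = 42 mm when up, z = 32 mm when fully in
- narrow_box: fixed low grey metal terminal box, 212 (x) x 80 (y) mm; origin: centre of its underside, z up; far end +x has one black cable gland. Cover slides to +x on two ledges (top z = 34 mm) between side walls (z = 40). Three rows of terminals at x = -98 to -16, tab x = -4 to 36, run-out floor z = 27. Near lip x = -106 to -98, z = 37
- narrow_cover: loose grey plastic cover, 90 (x) x 60 x 5 mm, 0.12 kg, origin: centre of underside. Push rib across it: x = -25 to -15, 36 mm wide, top z = 20 mm. Seated at box x = -51, y = 0, z = 34 mm, 2 mm short of the raised tab, which blocks it. With the tab in it slides to +x over it, 102 mm to the end stop, with 1 to 2 N
- narrow_tab (a joint): travel of the narrow box's snap tab, m: 0 = up (blocks the cover), 0.010 = fully in. Goes straight down, takes 5 to 6 N, no spring: stays where pushed; the cover passes over it from 0.008 on
- narrow_tab_top (a point): centre of the top of the narrow box's black ribbed snap tab, a flat pad 40 mm (box x) by 24 mm (box y); at box x = 16, y = 0, z = 42 mm when up, z = 32 mm when fully in
- wide_stop (a point): middle of the top edge of the wide box's end stop, on the face that the cover meets; box x = 97, y = 0, z = 43 mm
- screwdriver_flat: flat-blade screwdriver with yellow handle, 200 mm long, lying loose right of the boxes; bystander
- screw_jar: clear jar of screws with blue lid, 62 mm across and 77 mm high, standing loose left of the boxes; bystander
- pvc_tape: roll of black tape, 66 mm across and 18 mm high, lying loose beyond the boxes; bystander
- eraser: small white eraser, 18 x 43 x 12 mm, lying loose in front of the boxes; bystander
Mind the look-alikes: they are no part of the job. Leave any blue or yellow look-alike of the narrow_cover alone.

How it is judged:
By the outcome, as a careful person would: the job done as asked, in the order asked, and still so for the second after the job is handed in, with the robot touching nothing.
It also fails if it takes over 38 s, if anything falls off the work surface, if the arm or the gripper's body presses on something with over 40 N, if the wrist force passes 120 N, or if a joint passes its speed limit or range.

## Working session

There is one attempt and no reset: what is moved stays moved. The work goes in short steps, Python scripts to look and compute and a tool call to move; the robot and the scene stay as the last step left them, time stands still between calls to the robot, and variables do not carry over. Pictures are saved under pics/ and viewed, at most 10 in all, crops included, and the job is handed in when it is done.

Besides the shell and the picture viewer there is one more tool, called after ">>>" as name(argument=value, ...), one argument or row to a line, values as JSON. arm_command: Moves the arm, as the interface text tells. Its arguments: {"type":"object","properties":{"plan":{"type":"string"},"hand":{"type":"number"},"grip_force":{"type":"number"}},"required":["plan"]}

```bash
mkdir -p pics; cat > h.py <<'E'
import numpy as np, cv2
from bench import r, eyes, ticket
def R(v): return cv2.Rodrigues(np.array(v,float))[0]
E
python3 - <<'E'
from h import *
o=r.get_obs(); print(o)
for n in("scene","top"):
    im,d=eyes.grab_frame(n); np.savez(f'{n}.npz',im=im,d=d); cv2.imwrite(f'pics/{n}.png',im[:,:,::-1]); print(n,eyes.calibration(n))
print(eyes.calibration("wrist"))
E
```

```text
{'clock': 0.0, 'joints': array([ 1.05487973,  0.47776714,  0.02231938,  1.55646491, -0.01152637,
        1.10933601, -0.08309423]), 'qvel': array([-0.0002246 ,  0.0017606 ,  0.00134969,  0.00026418,  0.00029211,
       -0.00122753, -0.00080224]), 'tau': array([-8.81969172e-04, -5.96465063e+01,  1.60777062e+00, -2.81202793e+01,
        1.25588482e-02,  9.24082560e-03,  3.53737016e-05]), 'tcp_pos': array([ 0.2674817 , -0.61910301,  0.24434174]), 'orientation': array([-3.07474755e+00, -6.35856794e-01,  7.46528496e-04]), 'contact_force': array([ 0.13067296, -0.07670321, -0.51927208]), 'moment': array([-0.00264699, -0.02559069,  0.00941691]), 'gripper_force': 0.0, 'grip_width': 0.08539181266364176}
scene {'fov_y': 52.50719190460153, 'cx': 319.59416755679763, 'cy': 206.58297413889505, 'origin': array([-0.22290008,  0.46230299,  1.18737849]), 'attitude': array([ 0.40154508, -0.73788159, -2.0116581 ])}
top {'fov_y': 45.46416769336546, 'cx': 326.32330837934364, 'cy': 202.06443320759232, 'origin': array([ 0.36529642, -0.04249672,  1.44088637]), 'attitude': array([ 0.11843852, -0.13763334, -1.57178653])}
{'fov_y': 65.70646984690485, 'cx': 317.35286790877194, 'cy': 201.4001346255678, 'tool_from_camera': array([[-2.84894893e-04,  9.65591921e-01,  2.60061839e-01,
         6.51323051e-02],
       [ 9.99999779e-01,  1.18802136e-04,  6.54384544e-04,
        -1.34863198e-03],
       [ 6.00972527e-04,  2.60061968e-01, -9.65591742e-01,
        -1.28984832e-01],
       [ 0.00000000e+00,  0.00000000e+00,  0.00000000e+00,
         1.00000000e+00]])}
```

View pics/top.png

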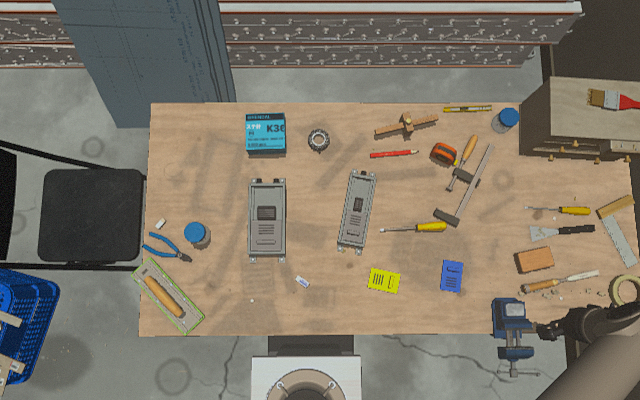

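View pics/scene.png

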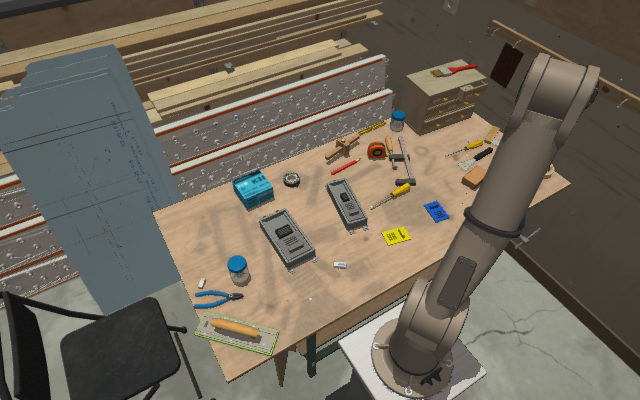

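The top view shows the wide box at about (267,218), with two glands at the far end (row 180) and its black tab at (267,213). The narrow box is at about (357,210).

```bash
cat >> h.py <<'E'
def ray(n,u,v,z):
    c=eyes.calibration(n); f=200/np.tan(np.radians(c['fov_y']/2))
    d=R(c['attitude'])@np.array([(u-c['cx'])/f,-(v-c['cy'])/f,-1]); o=c['origin']
    return o+d*(z-o[2])/d[2]
def cloud(n,d):
    c=eyes.calibration(n); f=200/np.tan(np.radians(c['fov_y']/2))
    v,u=np.mgrid[:400,:640]
    p=np.stack([(u-c['cx'])/f*d,-(v-c['cy'])/f*d,-d],-1)
    return p@R(c['attitude']).T+c['origin']
E
python3 - <<'E'
from h import *
a=np.load('top.npz'); P=cloud('top',a['d']); im=a['im'].astype(int)
print('table z',np.median(P[280:300,200:280,2]))
sub=np.zeros((400,640),bool); sub[165:275,235:300]=1
m=sub&(P[...,2]>.02)&(P[...,2]<.07)&(a['d']>0)
m=cv2.morphologyEx(m.astype('uint8'),cv2.MORPH_OPEN,np.ones((5,5)))
n,l,s,c=cv2.connectedComponentsWithStats(m); print(s)
k=1+np.argmax(s[1:,4]); q=P[l==k]
print('rect',cv2.minAreaRect((q[:,:2]*1000).astype('float32')), np.percentile(q[:,2],[5,50,95]))
b=((im.max(2)<75)&sub).astype('uint8'); n,l,s,c=cv2.connectedComponentsWithStats(b)
for i in range(1,n):
    if s[i,4]>25: 
        q=P[l==i]; print(s[i],c[i],ray('top',*c[i],.042),np.median(q[:,2]),cv2.minAreaRect(np.array([ray('top',u,v,.042)[:2]*1000 for v,u in np.argwhere(l==i)],dtype='float32')))
E
```

```text
table z -0.00011615152431931897
[[     0      0    640    400 253452]
 [   247    183     39     72   2548]]
rect ((548.53466796875, 117.94062805175781), (212.40496826171875, 111.01763916015625), 0.020521260797977448) [0.02422839 0.03722514 0.04528074]
[251 186  32   2  36] [266.5        186.11111111] [0.64414278 0.11783134 0.042     ] 0.03681033929912669 ((642.9612426757812, 117.82351684570312), (92.31128692626953, 3.0383975505828857), 89.80335235595703)
[285 186   1  53  53] [285. 212.] [0.56594531 0.06207519 0.042     ] 0.029856228223043457 ((566.6376953125, 62.080902099609375), (155.3124237060547, 3.814697265625e-06), 0.4730184078216553)
[258 206  18  14 102] [267.33333333 213.33333333] [0.56218031 0.11418241 0.042     ] 0.04112642590452531 ((564.7158813476562, 116.72798156738281), (50.87983322143555, 38.79937744140625), 89.77421569824219)
```

>>> arm_command(
  plan="0 0 0 7.8;0 0 0 7.8;0 0 0 7.8;0.0186 -0.046 0 0;0.0186 -0.046 0 0;0.0186 -0.046 0 0;0.0186 -0.046 0 0;0.0186 -0.046 0 0;0.0186 -0.046 0 0;0.0186 -0.046 0 0;0.0186 -0.046 0 0;0.0186 -0.046 0 0;0.0186 -0.046 0 0;0.0186 -0.046 0 0;0.0186 -0.046 0 0;0.0186 -0.046 0 0;0.0186 -0.046 0 0;0.0186 -0.046 0 0;0 0 0 0;0 0 0 0",
  hand=1,
  grip_force=20,
)

```text
clock: 2.6
tcp_pos: [0.5467, 0.0695, 0.2448]
orientation: [3.141, -0.001, -0.002]
contact_force: [-0.8, 0.7, -0.3]
grip_width: 0.0
gripper_force: 0.0
```

```bash
python3 - <<'E'
from h import *
o=r.get_obs(); print(o['clock'],o['tcp_pos'],R(o['orientation']).round(3),o['contact_force'],o['grip_width'])
im,d=eyes.grab_frame('wrist'); np.savez('w.npz',im=im,d=d,p=o['tcp_pos'],o=o['orientation']); cv2.imwrite('pics/w1.png',im[:,:,::-1])
E
```

```text
2.6 [0.5466789 0.069478  0.2447556] [[ 1.    -0.001 -0.001]
 [-0.001 -1.    -0.001]
 [-0.001  0.001 -1.   ]] [-0.78335703  0.67597736 -0.28366824] 3.299100829708292e-05
```

View pics/w1.png

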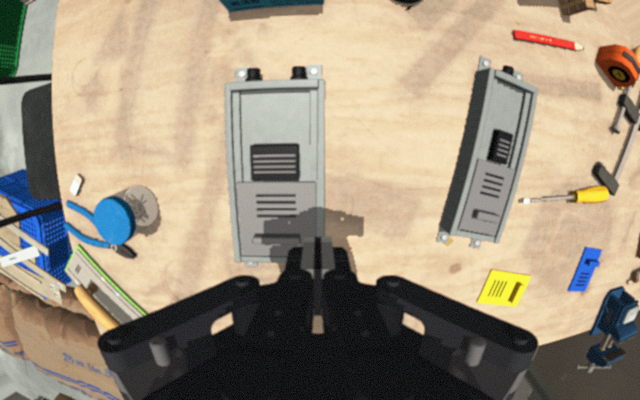

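The wrist view shows the wide box's tab at about (274,162), its cover at about (275,215), and two glands at the top.

```bash
cat >> h.py <<'E'
def wray(u,v,z,p,o):
    c=eyes.calibration('wrist'); f=200/np.tan(np.radians(c['fov_y']/2))
    x,y=u-c['cx'],v-c['cy']; q=np.hypot(x,y); t=q/f
    T=c['tool_from_camera']; dc=np.array([np.sin(t)*x/q,-np.sin(t)*y/q,-np.cos(t)])
    Rt=R(o); d=Rt@T[:3,:3]@dc; g=Rt@T[:3,3]+p
    return g+d*(z-g[2])/d[2]
E
python3 - <<'E'
from h import *
a=np.load('w.npz'); im=a['im'].astype(int); p,o=a['p'],a['o']
sub=np.zeros((400,640),bool); sub[138:186,240:310]=1
b=((im.max(2)<90)&sub).astype('uint8'); n,l,s,c=cv2.connectedComponentsWithStats(b)
b=cv2.morphologyEx(b,cv2.MORPH_CLOSE,np.ones((9,9))); n,l,s,c=cv2.connectedComponentsWithStats(b); print(s)
k=1+np.argmax(s[1:,4])
print(cv2.minAreaRect(np.array([wray(u,v,.042,p,o)[:2]*1000 for v,u in np.argwhere(l==k)],dtype='float32')))
for uv in [(237,182),(316,182)]: print('cover far edge',wray(*uv,.039,p,o))
for uv in [(231,83),(324,83)]: print('far end',wray(*uv,.040,p,o))
E
```

```text
[[     0      0    640    400 254250]
 [   251    144     49     37   1750]]
((565.8529052734375, 116.9163818359375), (53.04261779785156, 39.7388801574707), 89.49488830566406)
cover far edge [0.5435455  0.16116598 0.039     ]
cover far edge [0.54295416 0.07206747 0.039     ]
far end [0.65438748 0.16424231 0.04      ]
far end [0.65094014 0.06342482 0.04      ]
```

>>> arm_command(
  plan="0.007 -0.0158 0.03 0;0.007 -0.0158 0.03 0;0.007 -0.0159 0.03 0;0 0 0.03 0;0 0 0.03 0;0 0 0.03 0;0 0 0 0;0 0 0 0",
)

```text
clock: 3.65
tcp_pos: [0.5688, 0.1169, 0.0663]
orientation: [3.141, -0.003, 0.002]
contact_force: [-0.5, 0.1, 0.4]
grip_width: -0.0002
gripper_force: 0.0
```

>>> arm_command(
  plan="0 0 0.004 0;0 0 0.004 0;0 0 0.002 0;0 0 0.002 0;0 0 0.002 0;0 0 0.002 0;0 0 0.002 0;0 0 0.001 0;0 0 0.001 0;0 0 0 0;0 0 0 0",
)

```text
clock: 5.03
tcp_pos: [0.5683, 0.1176, 0.046]
orientation: [3.141, -0.001, 0.001]
contact_force: [-3.2, -1.5, 11.7]
grip_width: 0.0001
gripper_force: 5.9
```

>>> arm_command(
  plan="0 0 0.001 0;0 0 0 0;0 0 0 0",
)

```text
clock: 5.4
tcp_pos: [0.5684, 0.1176, 0.0459]
orientation: [3.141, -0.001, 0.001]
contact_force: [-6.4, -1.8, 20.4]
grip_width: -0.0
gripper_force: 10.3
```

>>> arm_command(
  plan="0 0 -0.025 0;0 0 -0.025 0;-0.0285 0 0 0;-0.0285 0 0 0;-0.0285 0 0 0;-0.0285 0 0 0;0 0 0 0;0 0 0 0",
)

```text
clock: 6.4
tcp_pos: [0.4549, 0.1179, 0.0943]
orientation: [-3.141, 0.001, -0.001]
contact_force: [0.2, 0.2, -0.2]
grip_width: 0.0002
gripper_force: 0.0
```

```bash
python3 - <<'E'
from h import *
o=r.get_obs(); print(o['tcp_pos'])
im,d=eyes.grab_frame('wrist'); cv2.imwrite('pics/w2.png',im[:,:,::-1])
E
```

```text
[0.45494257 0.11792364 0.09431636]
```

View pics/w2.png

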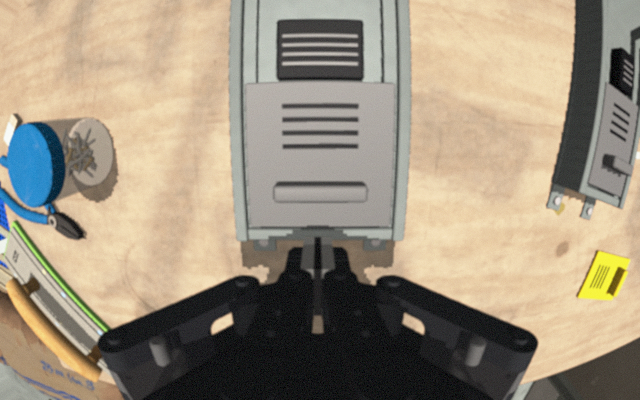

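The tab at (320,50) is pressed in. The cover is still seated, and the fingers stand behind the rib, which is at (320,192).

>>> arm_command(
  plan="0 0 0.012 0;0 0 0.012 0;0 0 0.008 0;0 0 0.004 0;0 0 0 0;0 0 0 0",
)

```text
clock: 7.2
tcp_pos: [0.4544, 0.1178, 0.0585]
orientation: [-3.141, 0.001, -0.001]
contact_force: [-0.4, 0.6, 0.2]
grip_width: 0.0
gripper_force: 0.0
```

>>> arm_command(
  plan="0.003 0 0 0;0.003 0 0 0;0.003 0 0 0;0.003 0 0 0;0.003 0 0 0;0.003 0 0 0;0 0 0 0",
)

```text
clock: 8.07
tcp_pos: [0.4727, 0.1177, 0.0583]
orientation: [-3.141, 0.001, -0.001]
contact_force: [-0.2, 0.1, 0.2]
grip_width: 0.0003
gripper_force: 0.0
```

```bash
python3 - <<'E'
from h import *
im,d=eyes.grab_frame('wrist'); cv2.imwrite('pics/w3.png',im[:,:,::-1])
E
```

```text
(no output)
```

View pics/w3.png

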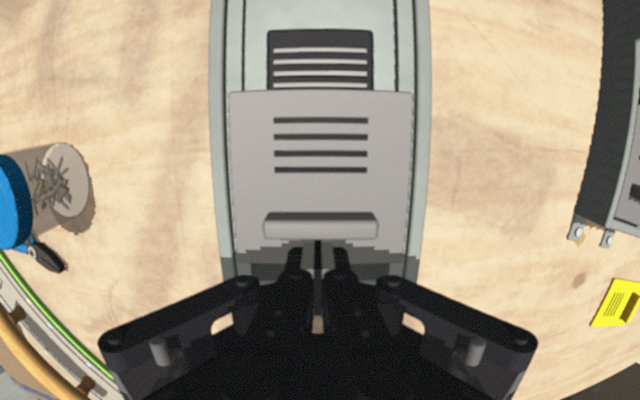

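The cover's front edge has begun to pass over the tab (row 90), with the fingers right behind the rib. I'll keep pushing.

>>> arm_command(
  plan="0.004 0 0 0;0.005 0 0 0;0.005 0 0 0;0.005 0 0 0;0.005 0 0 0;0.005 0 0 0;0.005 0 0 0;0.005 0 0 0;0.005 0 0 0;0.005 0 0 0;0.005 0 0 0;0.005 0 0 0;0.005 0 0 0;0.005 0 0 0;0.005 0 0 0;0.004 0 0 0;0.002 0 0 0;0 0 0 0",
)

```text
clock: 10.38
tcp_pos: [0.5525, 0.1177, 0.0583]
orientation: [-3.141, 0.001, -0.001]
contact_force: [-0.1, 0.3, -0.6]
grip_width: -0.0
gripper_force: 0.0
```

>>> arm_command(
  plan="0.002 0 0 0;0.002 0 0 0;0.002 0 0 0;0 0 0 0",
)

```text
clock: 10.88
tcp_pos: [0.5586, 0.1177, 0.0584]
orientation: [-3.141, 0.001, -0.001]
contact_force: [0.4, 0.4, -0.5]
grip_width: -0.0002
gripper_force: 0.0
```

```bash
python3 - <<'E'
from h import *
im,d=eyes.grab_frame('wrist'); cv2.imwrite('pics/w4.png',im[:,:,::-1])
E
```

```text
(no output)
```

View pics/w4.png

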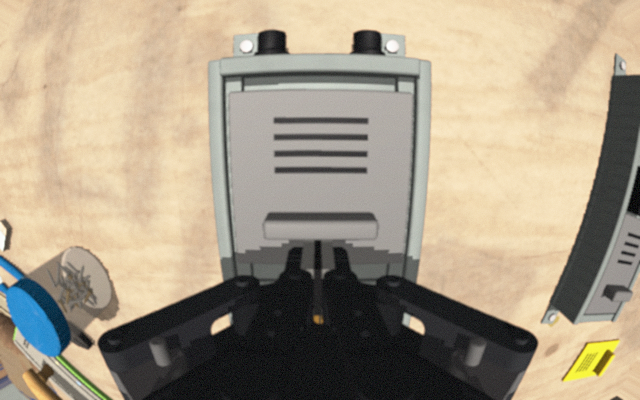

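The cover is moving as one with the fingers. A gap of about 6 to 8 mm to the stop remains (rows 77 to 91).

>>> arm_command(
  plan="0.0015 0 0 0;0.0015 0 0 0;0.001 0 0 0;0.001 0 0 0",
)

```text
clock: 11.42
tcp_pos: [0.5632, 0.1176, 0.0583]
orientation: [3.142, -0.001, -0.0]
contact_force: [-2.3, 0.1, 1.1]
grip_width: 0.0
gripper_force: 0.7
```

>>> arm_command(
  plan="0.001 0 0 0;0.001 0 0 0",
)

```text
clock: 11.68
tcp_pos: [0.5652, 0.1176, 0.0583]
orientation: [3.142, -0.001, -0.0]
contact_force: [-1.6, -0.2, 1.9]
grip_width: -0.0001
gripper_force: 0.6
```

```bash
python3 - <<'E'
from h import *
o=r.get_obs();print(o['tcp_pos'],o['contact_force'])
im,d=eyes.grab_frame('wrist')
p,q=o['tcp_pos'],o['orientation']
g=im[:,300:340].mean((1,2)); print(g[60:100].round())
for v in range(72,96,2): print(v,wray(320,v,.039,p,q)[0].round(4))
E
```

```text
[0.56522097 0.11763981 0.05828608] [-1.63918935 -0.24626067  1.9058089 ]
[211. 209. 208. 208. 207. 204. 193. 171. 170. 182. 187. 187. 187. 186.
 186. 185. 185. 185. 184. 185. 185. 183. 173. 154. 127.  91.  60.  53.
  76. 116. 151. 169. 175. 175. 175. 175. 176. 175. 175. 175.]
72 0.653
74 0.652
76 0.651
78 0.65
80 0.6491
82 0.6481
84 0.6471
86 0.6461
88 0.6452
90 0.6442
92 0.6432
94 0.6423
```

>>> arm_command(
  plan="0.001 0 0 0;0 0 0 0",
)

```text
clock: 11.98
tcp_pos: [0.5664, 0.1176, 0.0583]
orientation: [-3.142, 0.001, -0.0]
contact_force: [-0.6, -1.5, 0.3]
grip_width: 0.0001
gripper_force: 0.3
```

>>> arm_command(
  plan="0.001 0 0 0;0 0 0 0",
)

```text
clock: 12.22
tcp_pos: [0.5664, 0.1176, 0.0582]
orientation: [3.141, -0.001, -0.002]
contact_force: [-3.8, -0.1, 3.8]
grip_width: 0.0001
gripper_force: 2.2
```

It has met the stop. Next I back off, lift clear and check.

>>> arm_command(
  plan="-0.003 0 0 0;-0.005 0 0 0;-0.004 0 0 0;0 0 -0.02 0;0 0 -0.04 0;0 0 -0.05 0;0 0 -0.05 0;-0.03 0.05 0 0;-0.03 0.06 0 0;0 0.06 0 0;0 0.06 0 0;0 0.06 0 0;0 0 0 0;0 0 0 0",
)

```text
clock: 13.98
tcp_pos: [0.4969, -0.1676, 0.2182]
orientation: [-3.141, 0.001, -0.0]
contact_force: [0.6, 0.2, 0.3]
grip_width: 0.0001
gripper_force: 0.0
```

```bash
python3 - <<'E'
from h import *
o=r.get_obs();print(o['clock'],o['tcp_pos'])
im,d=eyes.grab_frame('top'); P=cloud('top',d)
cv2.imwrite('pics/t2.png',cv2.resize(im[150:310,130:480,::-1],None,fx=2.2,fy=2.2))
print('z along box centre',[(v,P[v,267].round(3)[[0,2]].tolist()) for v in range(182,256,3)])
E
```

```text
13.975 [ 0.496947   -0.16763554  0.21823093]
z along box centre [(182, [0.664, 0.005]), (185, [0.647, 0.046]), (188, [0.639, 0.04]), (191, [0.63, 0.039]), (194, [0.621, 0.04]), (197, [0.613, 0.032]), (200, [0.603, 0.038]), (203, [0.593, 0.04]), (206, [0.581, 0.06]), (209, [0.576, 0.038]), (212, [0.567, 0.038]), (215, [0.558, 0.037]), (218, [0.55, 0.032]), (221, [0.541, 0.025]), (224, [0.532, 0.032]), (227, [0.526, 0.007]), (230, [0.516, 0.008]), (233, [0.505, 0.026]), (236, [0.365, 1.441]), (239, [0.488, 0.019]), (242, [0.479, 0.02]), (245, [0.471, 0.009]), (248, [0.462, 0.015]), (251, [0.453, 0.013]), (254, [0.443, 0.034])]
```

View pics/t2.png

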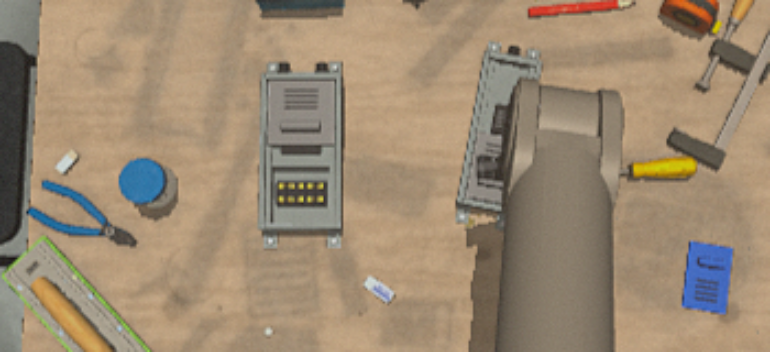

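The cover lies flat at the end stop (crop pixels (301,112)) and the terminals at (301,193) are bare. The nearby things are in place and the arm is clear.

```bash
python3 -c "
from bench import ticket
print(ticket.hand_in())"
```

```text
the job is handed in; nothing more can be done
None
```

The wide box's tab is pressed fully in, its cover lies flat on the ledges against the end stop with the terminals bare, and the job is handed in at about 14 s; I never touched the narrow box or the things around.

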